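# Set the bench magnifier over the clipped slide

### The job

The white bench magnifier has been left swung aside and tipped up. Swing it round its column until the lens is centred right over the round stage with the clipped slide, and tip the lens until it is parallel to that stage, which slopes a little. Leave the stage as it is set, keep off the lens glass, and do not disturb the things around the stand.

Things in the scene. Friction and masses are not known exactly. Their poses are not given: they have to be found in the camera images.
- stand: the fixed inspection stand: round dark base (160 mm across, 20 mm high) with an upright steel column (22 mm across, top 249 mm above the bench). Origin: on the column's axis at bench height. Two arms reach out from the column, both along the stand's own -x when their joints read 0: low, the stage arm; high, the magnifier's arm. The lens centre and the stage centre are both 210 mm from the column's axis
- lens_arm (a joint): swivel of the magnifier's arm about the column (rad), range -1.3 to 1.3; growing = anticlockwise seen from above, so the lens moves towards the stand's -y. The lens is over the stage when it reads the same as joint stage_arm. Stiff: about 0.6 N m of friction turns it, and it stays where it is left
- lens_head (a joint): tilt of the lens in its fork (rad), range -1.0 to 1.0; 0 = level, growing = the black tab at the outer edge goes up. The level axis runs through the lens centre, at right angles to the arm. Parallel to the stage when it reads the same as joint stage_plate. Stiff: about 0.25 N m of friction, stays where it is left
- stage_arm (a joint): direction of the stage arm about the column (rad), measured like lens_arm; clamped, leave it
- stage_plate (a joint): slope of the stage plate (rad), measured like lens_head (growing = outer edge higher); clamped, leave it
- lens_centre (a point): centre of the lens, 200 mm above the bench at every tilt. The frame is a white ring, 140 mm outside, 114 mm inside, 18 mm thick. Its x lies in the lens plane and points towards the column, y along the tilt axis, z along the lens's normal. A 12 mm thick white fork holds it at both ends of the tilt axis (out to about 90 mm from the centre) and closes 100 mm from the centre on the column side; a 16 mm round bar joins it to the column at lens height
- lens_tab (a point): centre of the flat black tab on the frame's outer edge, away from the column: 40 mm wide across, 12 mm thick, reaching from 67 to 109 mm from the lens centre; this point is 88 mm from the lens centre in the lens plane. Same axes as lens_centre. A good place to push sideways for the swivel and to press down for the tilt
- lens_glass: the clear lens itself, 114 mm across in view, 6 mm thick, sunk 6 mm below both faces of the frame. Origin: lens centre. Not to be touched
- stage_centre (a point): centre of the round black stage plate, 110 mm across, 8 mm thick, 70 mm above the bench, with a white disc and a 76 x 26 mm glass slide under two clips. Its x points towards the column along the plate, y along its slope axis, z along its normal (about upward)
- stage_edge (a point): point on the stage plate's outer edge, 55 mm from its centre, away from the column
- dishes_short: stack of 4 red-and-clear culture dishes, 90 mm across, 60 mm high, loose, standing by; origin: centre of its underside; z up
- dishes_tall: stack of 6 red-and-clear culture dishes, 90 mm across, 90 mm high, loose, standing by; origin: centre of its underside; z up
- dropper_bottle: brown glass dropper bottle, 38 mm across, 104 mm high, loose, standing by; origin: centre of its underside; z up
- beaker: empty glass beaker, 66 mm across, 85 mm high, loose, standing by; origin: centre of its underside; z up
- slide_box: flat closed slide box, 90 x 140 x 36 mm, loose, standing by; origin: centre of its underside; z up
- pen_cup: red cup of pens, 72 mm across, about 150 mm high, loose, standing by; origin: centre of its underside; z up

How it is judged:
At the end, for the whole second after the job is handed in: the lens centre stands over the stage centre within 15 mm seen from above, the lens is parallel to the stage plate within 0.1 rad (about 6 degrees), and the magnifier is at rest (horizontal distance between lens_centre and stage_centre below 0.015 m and angle between the z axis of lens_centre and the z axis of stage_centre, either way round below 0.1 rad and velocity of joint lens_arm between -0.05 and 0.05 rad/s and velocity of joint lens_head between -0.05 and 0.05 rad/s); the robot touches nothing.
It fails at once if the stage is moved (its centre or edge by more than 8 mm) (distance of any of stage_centre, stage_edge from where it was at the start of the episode above 0.008 m).
It fails at once if the lens glass is touched (more than 1 N) (contact force between lens_glass and anything else above 1 N).
It fails at once if a thing standing by is shifted more than 30 mm or tipped more than 0.3 rad (distance of any of dishes_short, dishes_tall, dropper_bottle, beaker, slide_box, pen_cup from where it was at the start of the episode above 0.03 m or angle between any of dishes_short, dishes_tall, dropper_bottle, beaker, slide_box, pen_cup's own z axis and vertical above 0.3 rad).
It also fails if it takes over 48 s, if anything falls off the work surface, if the arm or the gripper's body presses on something with over 40 N, if the wrist force passes 120 N, or if a joint passes its speed limit or range.

### The arm

A 6-joint arm with a two-finger parallel gripper is mounted at the origin on the work surface. World frame = base frame: x ahead of the robot, y to its left, z up, the work surface at z = 0. Lengths are in m, angles in rad, forces in N, time in s.
With the tool pointing down it reaches from about 0.3 to 0.75 m from the base axis. Payload 8.5 kg.
Tool frame: the origin (TCP) lies between the finger pads; the fingertips stand robot.finger_overhang ahead of it and the grasp point (between the pads) lies 5 mm behind it (robot.finger_overhang is the distance from the TCP to the fingertips, in m); z points along the fingers, y is the line along which they close (so a half turn about z gives the same grasp; the last joint's range is limited). The gripper opens to 88 mm and grips with 3 to 60 N. Pads are 18 mm wide; open, the fingers measure 123 mm over their backs; the gripper's body (75 mm by 187 mm) begins 45 mm behind the grasp point.
Start: joints at [-1.343, 0.381, 1.297, -0, 1.464, -0.215], TCP at [0.236, -0.497, 0.253] pointing down, gripper open.
Joint ranges: [-3.11, 3.11], [-0.89, 2.33], [0.22, 2.48], [-1.42, 4.56], [0.17, 2.85], [-2.88, 2.88]. Speed limits (rad/s): [2.39, 2.39, 3.14, 3.14, 3.14, 3.14].

### API

Orientations are given as a unit quaternion [w, x, y, z].
In Python, from workcell import sensors, eyes, order, spot_in, trace, robot gives the robot as it stands.
- The arm moves only by the shell command python3 -m creep 'ROWS' [FORCE]. ROWS is JSON, a list of rows, each an object with "translation": the shift along the tool's x, y, z normalised to -1 to 1, where 1 is 400 mm, a list of three; "spin": the turn about the tool's z normalised to -1 to 1, where 1 is pi/2 rad; "jaw": the closure, from 0 (fully open) to 1 (shut). In form: [{"translation": [tx, ty, tz], "spin": spin, "jaw": jaw}, ...]. A call has 1 to 12 rows; each row is the pose to reach, as a shift and turn from the pose commanded when the call began, along the tool's axes at that moment; what a row does not reach only later rows make up. A row lasts 1/10 s, in which the tool goes at most 50 mm and 8.59 degrees, less where a joint would pass 70% of its speed; a pose out of reach is approached as far as the arm can. A call with a number of a shift or a turn outside -1 to 1 is refused whole. A call with a gripper value outside its range is refused whole. The fingers move at their own pace and stop on an object; FORCE is the grip in N (left out, the last holds). Time passes only in rows, so rows that repeat a pose let the fingers close. It gives the time, the measured TCP pose, the force, the opening and the grip force at its end, in the units of the state.
- sensors.get_state(): the state, without advancing time (a new reading comes with each control period).
- eyes.snapshot(name): name is "side" or "top" or "wrist"; returns a dict with "color" (420x560x3 uint8, red, green, blue), "range_z" (420x560 float32, m along the optical axis (not along the pixel's ray), 0 where there is no reading), "fx", "fy", "cx", "cy" (pixels), "R" (3x3) and "t" (3): a world point X has camera coordinates R X + t. Camera axes: x right, y down, z forward; pixel columns grow to the right and rows downward; lengths in m; the calibration is good to about 2 mm. A picture is of the moment at which its call begins.
- order.hand_in(): hands the job in; it is judged then, once.
Trained networks look in a picture, given as the dict that the camera call returned (one of the last four; its "shot" number tells which), for a name from the list of things; names that differ only in an ending like _2 or _b are one class to them, and where a whole thing is asked for, a point or a joint stands for the part that bears it (a point fixed in the world has none). Each returns a list of dicts, best first, with "confidence" (0 to 1); they miss things now and then, are a little off and sometimes report something else, mostly with a low value. They report only what shows in the picture. A call takes as long as a camera call.
- spot_in(name, picture): "at" ([x, y, z] in m, in world coordinates, good to about 4 mm: the middle of the surface that is visible of it).
- trace(name, picture): "mask" (420x560 bool, what is visible of it).
The state is a dict: "clock": time; "q": joint angles; "joint_vel": joint speeds; "effort": joint torques, N m; "tool_pos": TCP position; "orientation": TCP orientation; "force": force on the tool from outside, world axes, zero at the start; "ft_torque": the same for the moment, N m; "opening": finger opening in m; "gripper_force": force on a finger pad.
Only numpy, scipy, OpenCV 4.12 (cv2) and the standard library are available. Lean on these libraries where they do the work, as an engineer would, in place of code of your own. Each camera call takes 0.05 s, during which the arm holds its last target. There are 200 camera calls.

## Working session

There is one attempt and no reset: what is moved stays moved. The work goes in short steps, Python scripts to look and compute and a shell command to move; the robot and the scene stay as the last step left them, time stands still between calls to the robot, and variables do not carry over. Pictures are saved under pics/ and viewed, at most 10 in all, crops included, and the job is handed in when it is done.

```bash
mkdir -p pics; cat > h.py <<'E'
import numpy as np, cv2
from workcell import sensors, eyes, order, spot_in, trace, robot
def pts(p,m):
    v,u=np.nonzero(m&(p["range_z"]>0)); z=p["range_z"][v,u]
    c=np.stack([(u-p["cx"])/p["fx"]*z,(v-p["cy"])/p["fy"]*z,z],1)
    return (c-p["t"])@p["R"]
def save(p,n): cv2.imwrite(f"pics/{n}.png",p["color"][:,:,::-1])
E
python3 - <<'E'
from h import *
np.set_printoptions(precision=3,suppress=True)
print(sensors.get_state(),robot.finger_overhang)
ims=[]
for c in ["side","top"]:
    p=eyes.snapshot(c); save(p,c+"0"); ims.append(p["color"])
    print(c, -p["R"].T@p["t"], p["R"][2])
    for n in ["stand","lens_centre","lens_tab","stage_centre","stage_edge","dishes_short","dishes_tall","dropper_bottle","beaker","slide_box","pen_cup"]:
        print(n,[(np.array(d["at"]),round(d["confidence"],2)) for d in spot_in(n,p)[:2]])
E
```

```text
{'clock': 0.0, 'q': array([-1.343,  0.381,  1.298, -0.   ,  1.464, -0.215]), 'joint_vel': array([-0.   ,  0.   ,  0.001, -0.   ,  0.001,  0.001]), 'effort': array([  0.001, -43.793, -22.456,   0.071,   0.035,  -0.   ]), 'tool_pos': array([ 0.236, -0.497,  0.252]), 'orientation': array([-0.001,  0.976,  0.22 , -0.   ]), 'force': array([-0.11 , -0.17 , -0.316]), 'ft_torque': array([-0.009,  0.006, -0.063]), 'gripper_force': 0.0, 'opening': 0.08833768080637958} 0.014
side [1.448 0.382 0.977] [-0.673 -0.323 -0.665]
stand [(array([ 0.687, -0.025,  0.166]), 0.86)]
lens_centre [(array([0.594, 0.055, 0.212]), 0.81), (array([ 0.734, -0.237,  0.081]), 0.48)]
lens_tab [(array([0.594, 0.068, 0.213]), 0.93)]
stage_centre [(array([ 0.567, -0.147,  0.076]), 0.79)]
stage_edge [(array([ 0.571, -0.145,  0.081]), 0.82)]
dishes_short [(array([0.599, 0.043, 0.058]), 0.78), (array([ 0.569, -0.147,  0.082]), 0.24)]
dishes_tall [(array([ 0.733, -0.238,  0.081]), 0.59), (array([ 0.644, -0.365,  0.075]), 0.23)]
dropper_bottle [(array([0.49 , 0.098, 0.047]), 0.57), (array([0.609, 0.049, 0.207]), 0.41)]
beaker 
[... 284 characters left out ...]
1, -0.023,  0.18 ]), 0.63), (array([0.603, 0.051, 0.209]), 0.15)]
lens_centre [(array([0.585, 0.06 , 0.212]), 0.8)]
lens_tab [(array([0.59 , 0.062, 0.211]), 0.71)]
stage_centre [(array([ 0.576, -0.151,  0.078]), 0.91), (array([ 0.627, -0.373,  0.064]), 0.55)]
stage_edge [(array([ 0.575, -0.15 ,  0.08 ]), 0.73)]
dishes_short [(array([0.545, 0.002, 0.061]), 0.6)]
dishes_tall [(array([ 0.709, -0.246,  0.089]), 0.57)]
dropper_bottle [(array([0.477, 0.086, 0.058]), 0.85), (array([ 0.576, -0.151,  0.075]), 0.65)]
beaker [(array([ 0.501, -0.295,  0.041]), 0.6)]
slide_box [(array([0.667, 0.177, 0.037]), 0.66)]
pen_cup [(array([ 0.628, -0.374,  0.06 ]), 0.83), (array([ 0.62 , -0.025,  0.179]), 0.39)]
```

```bash
python3 - <<'E'
import cv2,numpy as np
a=cv2.imread("pics/side0.png");b=cv2.imread("pics/top0.png")
cv2.imwrite("pics/both.png",np.vstack([a,b])[:, :] if 0 else cv2.resize(np.hstack([a,b]),(800,300)))
E
```

```text
(no output)
```

View pics/side0.png

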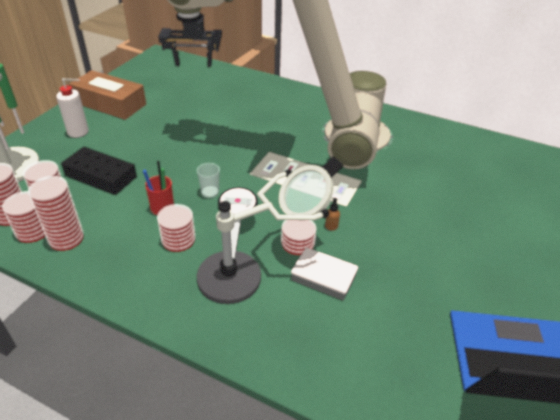

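View pics/top0.png

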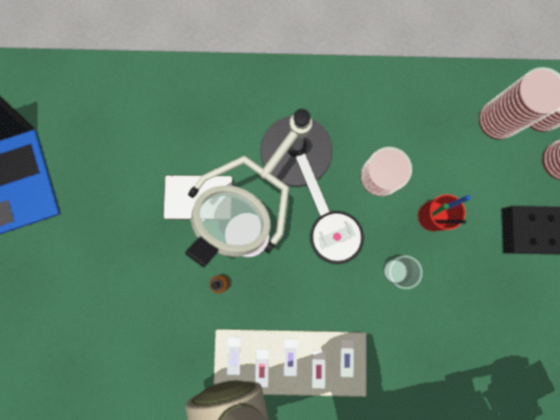

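Side view: the lens (305,190) is tipped with its tab up at (335,165). Top view: column top is at (302,118), lens at (230,220), tab at (202,250), stage at (337,236). Next I fit the geometry from the masks and depth.

```bash
cat >> h.py <<'E'
def circ(P):
    A=np.c_[2*P,np.ones(len(P))]; s=np.linalg.lstsq(A,(P**2).sum(1),rcond=None)[0]
    return s[:2],np.sqrt(s[2]+s[:2]@s[:2])
def plane(P):
    for i in range(6):
        c=P.mean(0); n=np.linalg.svd(P-c,full_matrices=False)[2][2]; n*=np.sign(n[2]); d=(P-c)@n
        P=P[abs(d)<max(2*np.median(abs(d)),.0015)]
    return c,n,len(P)
E
python3 - <<'E'
from h import *
np.set_printoptions(precision=4,suppress=True)
for cam in ["side","top"]:
    p=eyes.snapshot(cam); print(cam)
    full=pts(p,np.ones((420,560),bool))
    col=p["color"].reshape(-1,3)
    ok=(p["range_z"]>0).ravel(); col=col[ok].astype(int)
    # column
    near=np.hypot(full[:,0]-.73,full[:,1]+.05)<.14
    b=near&(full[:,2]>.014)&(full[:,2]<.026); print("base",circ(cv2.convexHull(full[b,:2].astype(np.float32))[:,0].astype(float)))
    for lo,hi in [(.22,.235),(.235,.243),(.244,.255)]:
        c=near&(full[:,2]>lo)&(full[:,2]<hi); print("col",lo,c.sum(),full[c].mean(0) if c.any() else 0)
    for n in ["stage_centre","lens_centre","lens_tab"]:
        m=trace(n,p)
        if not m: continue
        P=pts(p,m[0]["mask"]); print(n,m[0]["confidence"],len(P),np.median(P,0),P.min(0),P.max(0))
        if n=="stage_centre":
            P=P[(np.hypot(P[:,0]-.575,P[:,1]+.15)<.05)]
        c,nn,k=plane(P); print("  plane",c,nn,k,"tilt",np.arccos(nn[2]))
    l=np.hypot(full[:,0]-.588,full[:,1]-.06)<.14
    l&=(full[:,2]>.1); print("hi",full[l].min(0),full[l].max(0))
    blk=l&(col.max(1)<60); print("black",blk.sum(),full[blk].mean(0) if blk.any() else 0,full[blk].min(0),full[blk].max(0))
E
```

```text
side
base (array([ 0.7251, -0.0353]), np.float64(0.11988047423188272))
col 0.22 44 [ 0.7751 -0.0611  0.2271]
col 0.235 20 [ 0.7777 -0.0599  0.24  ]
col 0.244 112 [ 0.7703 -0.0641  0.2482]
stage_centre 0.92 702 [ 0.5678 -0.1446  0.0759] [ 0.4419 -0.2551 -0.0029] [ 0.7675 -0.0242  0.2526]
  plane [ 0.5683 -0.1493  0.0761] [0.0566 0.017  0.9983] 336 tilt 0.05915533091187109
lens_centre 0.79 2444 [0.5903 0.0603 0.2089] [ 0.2284 -0.0517 -0.0012] [0.6546 0.1212 0.2703]
  plane [0.5879 0.0574 0.2106] [ 0.4906 -0.3601  0.7935] 1137 tilt 0.6542934043298669
lens_tab 0.8 2423 [0.5912 0.0608 0.2087] [ 0.2742 -0.0777 -0.0035] [0.6546 0.1212 0.2703]
  plane [0.5884 0.0582 0.2108] [ 0.484  -0.3691  0.7934] 1058 tilt 0.6544319289113312
hi [ 0.4662 -0.0438  0.1006] [0.711  0.1309 0.2703]
black 224 [0.5523 0.0991 0.2511] [ 0.5208 -0.0117  0.1894] [0.6494 0.1293 0.2696]
top
base (array([ 0.7513, -0.0376]), np.float64(0.09923105896649925))
col 0.22 7 [ 0.7585 -0.0617  0.2234]
col 0.235 16 [ 0.7578 -0.0617  0.2408]
col 0.244 225 [ 0.7675 -0.064   0.2472]
stage_centre 0.95 2235 [ 0.5752 -0.1471  0.074 ] [ 0.522  -0.2004 -0.0028] [ 0.6368 -0.0927  0.0816]
  plane [ 0.573  -0.15    0.0739] [0.0775 0.0261 0.9966] 1021 tilt 0.08191142524685219
lens_centre 0.85 4753 [0.5865 0.062  0.2095] [ 0.5128 -0.0117 -0.0021] [0.6592 0.1514 0.2695]
  plane [0.5881 0.0601 0.2094] [ 0.5048 -0.3471  0.7904] 2397 tilt 0.6592983104020539
lens_tab 0.91 4704 [0.5868 0.0613 0.2095] [ 0.5144 -0.0118 -0.002 ] [0.6824 0.1225 0.2695]
  plane [0.5879 0.0594 0.2093] [ 0.5034 -0.35    0.79  ] 2367 tilt 0.6599939957973959
hi [ 0.4691 -0.0439  0.1   ] [0.7079 0.1323 0.2695]
black 597 [0.5396 0.0906 0.2448] [ 0.4691 -0.0197  0.1   ] [0.6468 0.1279 0.2695]
```

```bash
python3 -m creep '[{"translation":[0.66,-0.5,-0.2],"spin":0.33,"jaw":0},{"translation":[0.66,-0.5,-0.2],"spin":0.33,"jaw":0},{"translation":[0.66,-0.5,-0.2],"spin":0.33,"jaw":0},{"translation":[0.66,-0.5,-0.2],"spin":0.33,"jaw":0},{"translation":[0.66,-0.5,-0.2],"spin":0.33,"jaw":0},{"translation":[0.66,-0.5,-0.2],"spin":0.33,"jaw":0},{"translation":[0.66,-0.5,-0.2],"spin":0.33,"jaw":0},{"translation":[0.66,-0.5,-0.2],"spin":0.33,"jaw":0},{"translation":[0.66,-0.5,-0.2],"spin":0.33,"jaw":0},{"translation":[0.66,-0.5,-0.2],"spin":0.33,"jaw":0}]' 8
python3 - <<'E'
from h import *
np.set_printoptions(precision=4,suppress=True)
p=eyes.snapshot("wrist"); save(p,"w1")
full=pts(p,np.ones((420,560),bool)); col=p["color"].reshape(-1,3)[(p["range_z"]>0).ravel()].astype(int)
P=full[(full[:,2]>.18)&(full[:,2]<.29)&(np.hypot(full[:,0]-.59,full[:,1]-.06)<.13)]
print(len(P), P.min(0) if len(P) else 0,P.max(0) if len(P) else 0)
b=(col.max(1)<60)&(full[:,2]>.21)&(full[:,2]<.29); print(b.sum(),full[b].mean(0),np.median(full[b],0),full[b].min(0),full[b].max(0))
for n in ["lens_tab","stage_centre"]: print([(d["at"],d["confidence"]) for d in spot_in(n,p)[:1]])
s=sensors.get_state(); print(s["tool_pos"],s["orientation"])
E
```

```text
clock: 2.6
tool_pos: [0.3881, -0.2038, 0.3323]
orientation: [-0.0, 0.999, -0.038, -0.0]
force: [-0.5, -0.1, 0.9]
opening: 0.0883
gripper_force: 0.0
2098 [ 0.5339 -0.0349  0.1884] [0.5705 0.012  0.2123]
125 [ 0.545  -0.0148  0.2107] [ 0.5451 -0.015   0.2106] [ 0.5398 -0.021   0.21  ] [ 0.5515 -0.0092  0.2123]
[([0.563, -0.0022, 0.204], 0.76)]
[([0.5669, -0.1441, 0.076], 0.7)]
[ 0.3881 -0.2041  0.3324] [-0.0002  0.9992 -0.0388 -0.0003]
```

View pics/w1.png

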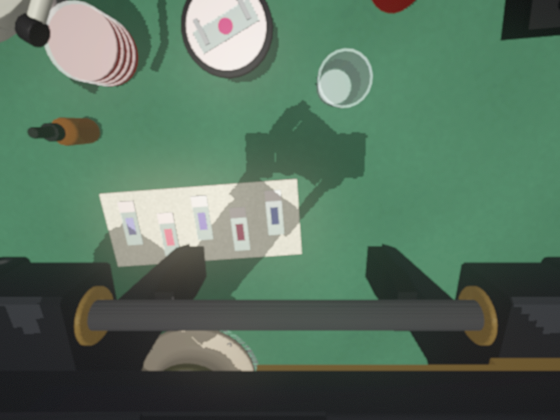

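The wrist view shows the stage at (225,25) and only one fork end of the magnifier at (35,30). That fork end agrees with my geometry.

```bash
cat >> h.py <<'E'
from scipy.spatial.transform import Rotation as Ro
C=np.array([.7685,-.064])
def tabpos(a,th):  # a: world direction angle of the arm from column, th tilt
    r=.21+.088*np.cos(th); return np.r_[C+r*np.array([np.cos(a),np.sin(a)]),.2+.088*np.sin(th)]
def toolmove(goal,yaw_y,lift=0):  # grasp point to goal; TCP 5 mm below
    s=sensors.get_state(); q=s["orientation"]; R=Ro.from_quat(np.r_[q[1:],q[0]]).as_matrix()
    g=goal+[0,0,-.005+lift]; d=R.T@(g-s["tool_pos"])/.4
    cur=np.arctan2(R[1,1],R[0,1]); dy=(yaw_y-cur+np.pi)%(2*np.pi)-np.pi
    return d,-dy/(np.pi/2)
E
python3 - <<'E'
from h import *
np.set_printoptions(precision=4,suppress=True)
for cam in ["side","top"]:
    p=eyes.snapshot(cam)
    full=pts(p,np.ones((420,560),bool)); col=p["color"].reshape(-1,3)[(p["range_z"]>0).ravel()].astype(int)
    b=(col.max(1)<60)&(full[:,2]>.225)&(full[:,2]<.29)&(np.hypot(full[:,0]-.538,full[:,1]-.094)<.06)
    P=full[b]; print(cam,len(P),P.mean(0) if len(P) else 0,P.min(0),P.max(0))
a=np.radians(145.5); t=tabpos(a,.66); print(t,toolmove(t,a+np.pi/2,.09))
E
```

```text
side 195 [0.54   0.097  0.2582] [0.5192 0.0732 0.2469] [0.5604 0.1173 0.2713]
top 496 [0.5357 0.0948 0.2585] [0.5143 0.0724 0.2448] [0.558  0.1182 0.2703]
[0.5381 0.0943 0.254 ] (array([ 0.3164, -0.772 , -0.016 ]), np.float64(0.3342721562669455))
```

```bash
python3 -m creep '[{"translation":[0.315,-0.775,-0.02],"spin":0.335,"jaw":0},{"translation":[0.315,-0.775,-0.02],"spin":0.335,"jaw":0},{"translation":[0.315,-0.775,-0.02],"spin":0.335,"jaw":0},{"translation":[0.315,-0.775,-0.02],"spin":0.335,"jaw":0},{"translation":[0.315,-0.775,-0.02],"spin":0.335,"jaw":0},{"translation":[0.315,-0.775,-0.02],"spin":0.335,"jaw":0},{"translation":[0.315,-0.775,-0.02],"spin":0.335,"jaw":0},{"translation":[0.315,-0.775,-0.02],"spin":0.335,"jaw":0},{"translation":[0.315,-0.775,-0.02],"spin":0.335,"jaw":0},{"translation":[0.315,-0.775,-0.02],"spin":0.335,"jaw":0}]' 8
python3 - <<'E'
from h import *
np.set_printoptions(precision=4,suppress=True)
p=eyes.snapshot("wrist"); save(p,"w2")
full=pts(p,np.ones((420,560),bool)); col=p["color"].reshape(-1,3)[(p["range_z"]>0).ravel()].astype(int)
b=(col.max(1)<70)&(full[:,2]>.225)&(full[:,2]<.29)&(np.hypot(full[:,0]-.538,full[:,1]-.094)<.06)
P=full[b]; print(len(P)); 
if len(P): print(P.mean(0),P.min(0),P.max(0))
a=np.radians(145.5); print(toolmove(np.array([.5365,.096,.254]),a+np.pi/2))
E
```

```text
clock: 3.85
tool_pos: [0.5375, 0.0959, 0.3404]
orientation: [0.0, 0.955, -0.296, -0.0]
force: [-0.3, 0.2, -0.3]
opening: 0.088
gripper_force: 0.0
2470
[0.5352 0.0937 0.2584] [0.511  0.0696 0.2442] [0.5592 0.1182 0.2704]
(array([-0.0024, -0.    ,  0.2291]), np.float64(-0.00045273161054979545))
```

View pics/w2.png

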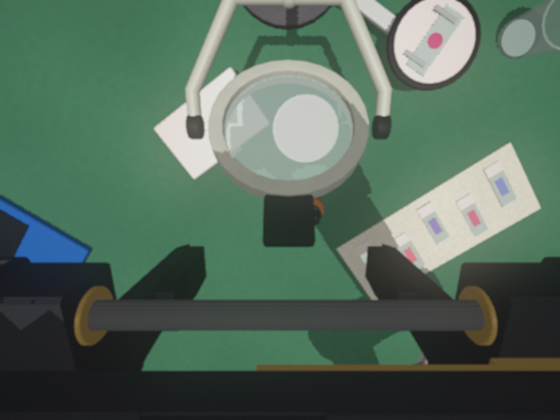

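The tab (288,220) is square to the jaws and centred between the fingers. I'll descend and close lightly.

```bash
python3 -m creep '[{"translation":[0,0,0.1],"spin":0,"jaw":0},{"translation":[0,0,0.17],"spin":0,"jaw":0},{"translation":[0,0,0.23],"spin":0,"jaw":0},{"translation":[0,0,0.23],"spin":0,"jaw":0},{"translation":[0,0,0.23],"spin":0,"jaw":0.8},{"translation":[0,0,0.23],"spin":0,"jaw":0.8},{"translation":[0,0,0.23],"spin":0,"jaw":0.8},{"translation":[0,0,0.23],"spin":0,"jaw":0.8},{"translation":[0,0,0.23],"spin":0,"jaw":0.8},{"translation":[0,0,0.23],"spin":0,"jaw":0.8},{"translation":[0,0,0.23],"spin":0,"jaw":0.8},{"translation":[0,0,0.23],"spin":0,"jaw":0.8}]' 8
python3 - <<'E'
from h import *
np.set_printoptions(precision=3,suppress=True)
# full waypoints: swing 57.6 deg over 24 rows at tilt .66; then tilt. rows per call relative to pose at call start
from scipy.spatial.transform import Rotation
a0=np.radians(145.5); a1=np.pi+np.arctan2(.083,.195); print("end",np.degrees(a1))
for k in range(2):
    A=np.linspace(a0,a1,25)[12*k:12*k+13]; y=A[0]+np.pi/2
    X=np.array([np.sin(y)*-1,np.cos(y),0]); Y=np.array([np.cos(y),np.sin(y),0]); X=np.cross(Y,[0,0,-1])
    for a in A[1:]:
        d=(tabpos(a,.66)-tabpos(A[0],.66))/.4; print(round(d@X,3),round(d@Y,3),round(-d[2],3),round(-(a-A[0])/(np.pi/2),3))
print(sensors.get_state()["opening"])
E
```

```text
clock: 5.1
tool_pos: [0.5374, 0.0964, 0.2489]
orientation: [0.0, 0.955, -0.296, -0.0]
force: [-2.9, -0.9, 2.7]
opening: 0.0398
gripper_force: 8.0
end 203.05659382911506
0.001 0.029 -0.0 -0.027
0.002 0.058 -0.0 -0.053
0.006 0.088 -0.0 -0.08
0.01 0.116 -0.0 -0.107
0.015 0.145 -0.0 -0.133
0.022 0.174 -0.0 -0.16
0.03 0.202 -0.0 -0.187
0.039 0.23 -0.0 -0.213
0.049 0.257 -0.0 -0.24
0.06 0.284 -0.0 -0.266
0.073 0.31 -0.0 -0.293
0.086 0.336 -0.0 -0.32
0.001 0.029 -0.0 -0.027
0.002 0.058 -0.0 -0.053
0.006 0.088 -0.0 -0.08
0.01 0.116 -0.0 -0.107
0.015 0.145 -0.0 -0.133
0.022 0.174 -0.0 -0.16
0.03 0.202 -0.0 -0.187
0.039 0.23 -0.0 -0.213
0.049 0.257 -0.0 -0.24
0.06 0.284 -0.0 -0.266
0.073 0.31 -0.0 -0.293
0.086 0.336 -0.0 -0.32
0.03976661640463824
```

```bash
python3 -m creep '[{"translation":[0.001,0.029,0],"spin":-0.027,"jaw":0.8},{"translation":[0.002,0.058,0],"spin":-0.053,"jaw":0.8},{"translation":[0.006,0.088,0],"spin":-0.08,"jaw":0.8},{"translation":[0.01,0.116,0],"spin":-0.107,"jaw":0.8},{"translation":[0.015,0.145,0],"spin":-0.133,"jaw":0.8},{"translation":[0.022,0.174,0],"spin":-0.16,"jaw":0.8},{"translation":[0.03,0.202,0],"spin":-0.187,"jaw":0.8},{"translation":[0.039,0.23,0],"spin":-0.213,"jaw":0.8},{"translation":[0.049,0.257,0],"spin":-0.24,"jaw":0.8},{"translation":[0.06,0.284,0],"spin":-0.266,"jaw":0.8},{"translation":[0.073,0.31,0],"spin":-0.293,"jaw":0.8},{"translation":[0.086,0.336,0],"spin":-0.32,"jaw":0.8}]' 8
```

```text
clock: 6.3
tool_pos: [0.4884, -0.0334, 0.2488]
orientation: [-0.001, 0.999, -0.048, -0.002]
force: [-7.8, 3.0, 4.0]
opening: 0.0403
gripper_force: 8.0
```

```bash
python3 -m creep '[{"translation":[0.001,0.029,0],"spin":-0.027,"jaw":0.8},{"translation":[0.002,0.058,0],"spin":-0.053,"jaw":0.8},{"translation":[0.006,0.088,0],"spin":-0.08,"jaw":0.8},{"translation":[0.01,0.116,0],"spin":-0.107,"jaw":0.8},{"translation":[0.015,0.145,0],"spin":-0.133,"jaw":0.8},{"translation":[0.022,0.174,0],"spin":-0.16,"jaw":0.8},{"translation":[0.03,0.202,0],"spin":-0.187,"jaw":0.8},{"translation":[0.039,0.23,0],"spin":-0.213,"jaw":0.8},{"translation":[0.049,0.257,0],"spin":-0.24,"jaw":0.8},{"translation":[0.06,0.284,0],"spin":-0.266,"jaw":0.8},{"translation":[0.073,0.31,0],"spin":-0.293,"jaw":0.8},{"translation":[0.086,0.336,0],"spin":-0.32,"jaw":0.8}]' 8
python3 - <<'E'
from h import *
np.set_printoptions(precision=4,suppress=True)
p=eyes.snapshot("top"); save(p,"t2")
full=pts(p,np.ones((420,560),bool))
L=C+.21*np.array([np.cos(np.radians(203)),np.sin(np.radians(203))])
r=np.hypot(full[:,0]-L[0],full[:,1]-L[1])
m=(full[:,2]>.14)&(r<.075)&(r>.02)&(full[:,0]>.52)
print(L,m.sum(),plane(full[m]))
p=eyes.snapshot("wrist"); save(p,"w3")
# tilt waypoints from .66 to .075 over 12 rows
for t in np.linspace(.66,.075,13)[1:]:
    d=(tabpos(0,t)-tabpos(0,.66))/.4; print(round(-d[0],3),round(-d[2],3))
print(sensors.get_state()["tool_pos"])
E
```

```text
clock: 7.5
tool_pos: [0.5094, -0.1715, 0.2486]
orientation: [-0.0, 0.98, 0.201, -0.002]
force: [-9.0, -1.6, 3.8]
opening: 0.0396
gripper_force: 8.0
[ 0.5752 -0.1461] 5712 (array([ 0.5561, -0.14  ,  0.4109]), array([0.959 , 0.2141, 0.1854]), 2747)
-0.006 0.009
-0.012 0.018
-0.018 0.027
-0.023 0.036
-0.027 0.046
-0.032 0.056
-0.035 0.066
-0.038 0.076
-0.041 0.087
-0.043 0.097
-0.045 0.108
-0.046 0.118
[ 0.51   -0.1727  0.2486]
```

View pics/t2.png

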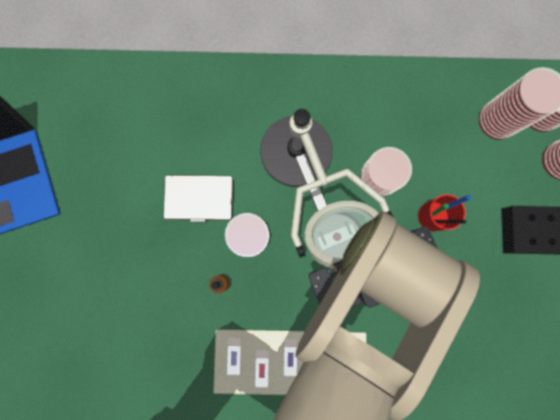

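The lens ring is now over the stage (337,237). Next I tip it by following the tab's arc down.

```bash
python3 -m creep '[{"translation":[-0.006,0,0.009],"spin":0,"jaw":0.8},{"translation":[-0.012,0,0.018],"spin":0,"jaw":0.8},{"translation":[-0.018,0,0.027],"spin":0,"jaw":0.8},{"translation":[-0.023,0,0.036],"spin":0,"jaw":0.8},{"translation":[-0.027,0,0.046],"spin":0,"jaw":0.8},{"translation":[-0.032,0,0.056],"spin":0,"jaw":0.8},{"translation":[-0.035,0,0.066],"spin":0,"jaw":0.8},{"translation":[-0.038,0,0.076],"spin":0,"jaw":0.8},{"translation":[-0.041,0,0.087],"spin":0,"jaw":0.8},{"translation":[-0.043,0,0.097],"spin":0,"jaw":0.8},{"translation":[-0.045,0,0.108],"spin":0,"jaw":0.8},{"translation":[-0.046,0,0.118],"spin":0,"jaw":0.8}]' 8
python3 -m creep '[{"translation":[0,0,0],"spin":0,"jaw":0.8},{"translation":[0,0,0],"spin":0,"jaw":0.8},{"translation":[0,0,0],"spin":0,"jaw":0},{"translation":[0,0,0],"spin":0,"jaw":0},{"translation":[0,0,0],"spin":0,"jaw":0},{"translation":[0,0,0],"spin":0,"jaw":0},{"translation":[0,0,0],"spin":0,"jaw":0},{"translation":[0,0,0],"spin":0,"jaw":0}]' 8
python3 -m creep '[{"translation":[0,0,-0.08],"spin":0,"jaw":0},{"translation":[0,0,-0.2],"spin":0,"jaw":0},{"translation":[0,0,-0.3],"spin":0,"jaw":0},{"translation":[-0.2,0,-0.35],"spin":0,"jaw":0},{"translation":[-0.32,0,-0.35],"spin":0,"jaw":0},{"translation":[-0.44,0,-0.35],"spin":0,"jaw":0},{"translation":[-0.56,0,-0.35],"spin":0,"jaw":0},{"translation":[-0.68,0,-0.35],"spin":0,"jaw":0},{"translation":[-0.68,0,-0.35],"spin":0,"jaw":0},{"translation":[-0.68,0,-0.35],"spin":0,"jaw":0}]' 8
cat > chk.py <<'E'
from h import *
np.set_printoptions(precision=4,suppress=True)
st=[]
for cam in ["side","top","wrist"]:
    p=eyes.snapshot(cam); save(p,cam+"_c%d"%int(10*sensors.get_state()["clock"]))
    full=pts(p,np.ones((420,560),bool))
    u=np.array([np.cos(np.radians(203)),np.sin(np.radians(203))]); L=C+.21*u
    r=np.hypot(full[:,0]-L[0],full[:,1]-L[1])
    m=(full[:,2]>.17)&(full[:,2]<.25)&(r>.053)&(r<.074)
    if m.sum()<50: print(cam,"few"); continue
    c,n,k=plane(full[m]); d=abs((full[m]-c)@n)<.003
    print(cam,"lens plane",c,n,k,"tilt",n[:2]@-u, "circle",circ(cv2.convexHull(full[m][d][:,:2].astype(np.float32))[:,0].astype(float)))
    s=(r<.052)&(full[:,2]>.06)&(full[:,2]<.095)
    if s.sum()>100: c,n,k=plane(full[s]); print("  stage",c,n,k,n[:2]@-u)
E
python3 chk.py
```

```text
clock: 8.8
tool_pos: [0.4941, -0.178, 0.2013]
orientation: [-0.0, 0.98, 0.2, 0.0]
force: [5.5, -0.7, 3.2]
opening: 0.0399
gripper_force: 8.0
clock: 9.6
tool_pos: [0.4938, -0.1781, 0.2016]
orientation: [-0.0, 0.98, 0.2, -0.0]
force: [-0.2, -0.5, 0.1]
opening: 0.0861
gripper_force: 0.0
clock: 10.6
tool_pos: [0.2417, -0.2857, 0.3418]
orientation: [0.0, 0.98, 0.198, -0.0]
force: [0.6, -0.1, 0.2]
opening: 0.088
gripper_force: 0.0
side lens plane [ 0.5772 -0.147   0.2078] [0.0415 0.0178 0.999 ] 390 tilt 0.04515835821853445 circle (array([ 0.5752, -0.1459]), np.float64(0.07042834603372153))
  stage [ 0.5771 -0.1335  0.074 ] [0.0902 0.0559 0.9944] 273 0.10487429807474613
top lens plane [ 0.572  -0.1452  0.2071] [0.0401 0.0195 0.999 ] 1216 tilt 0.04456792831105705 circle (array([ 0.5736, -0.1445]), np.float64(0.06990220706837129))
wrist few
```

```bash
ls pics
```

```text
both.png
side0.png
side_c106.png
t2.png
top0.png
top_c107.png
w1.png
w2.png
w3.png
wrist_c107.png
```

View pics/top_c107.png

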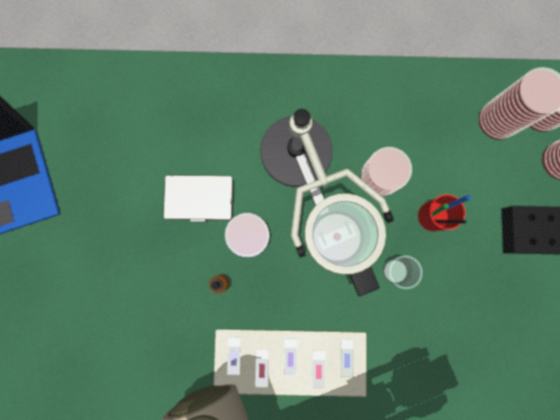

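The lens (345,234) sits over the stage (337,237); the remaining offset is parallax from the height difference. The things around the stand are where they were, and the arm is clear. Handing in.

```bash
python3 -c "
from workcell import order
print(order.hand_in())"
```

```text
the job is handed in; nothing more can be done
None
```

I handed the job in at about 11 s. By my measurements the lens is within about 4 mm of the stage centre and about 0.04 rad from parallel (stage slope known only to about ±0.02 rad). The hand-in returned no verdict, and nothing around the stand moved that I could see.

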